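# Fit the driver onto a pottery wheel's flatted spindle

## Task

Get the little pottery wheel ready for its bat: pick up the metal one-armed driver, turn it so that the flat in its D-shaped bore matches the flat on the wheel's upright spindle, and seat it on the spindle, arm-and-pin side up as it lies now, until it sits fully home, flush on the spindle's shoulder. Let go of it, and leave the bowl, the cup, the wooden batten and the wooden knife where they are.

Things in the scene. Friction and masses are not known exactly. Their poses are not given: they have to be found in the camera images.
- driver: Loose dark steel part, 0.32-0.52 kg, lying right way up at any yaw: round flange 60 mm across, 12 mm thick, a round neck on it, and one arm 22 mm wide, 12 mm thick, ending 78 mm from the centre. D-shaped bore right through: round radius 13.5 mm, flat 8.5 mm from the centre on the arm's side, lower mouth chamfered 1.5 mm. Origin: centre of underside. x: along the arm, towards the bore's flat. z: up.
- driver_neck (a point): Centre of the driver's neck at gripping height, 33 mm above the driver's underside. The neck is a plain round, 42 mm across, from 12 to 46 mm above the underside: grip it from above, closing across the arm. x along the arm, as for the driver.
- driver_pin (a point): Top of the steel pin near the arm's end: 10 mm across, 67 mm out from the driver's centre, its top 22 mm above the driver's underside. Keep the fingers off it.
- spindle: The wheel's upright steel spindle, locked against turning, at any yaw: D-shaped shaft, round radius 12 mm, one flat 7 mm from its axis. It stands on a dark disc (the shoulder) of radius 36 mm that is also cut flat on the same side, 24 mm from the axis. Origin: on the axis, on the shoulder's top face, 88 mm above the table; the driver's underside must rest here. x: from the axis towards the flat. z: up.
- spindle_tip (a point): Top centre of the shaft, 40 mm above the shoulder; the topmost 3 mm taper in by 2.5 mm. The driver's bore has 1.5 mm of play all round the shaft and goes on with up to about 8 degrees of yaw error.
- wheel: Table-top pottery wheel without its head: a fixed white drum 208 mm across with a flat deck 72 mm above the table; the spindle stands at its centre. It stands left or right, the driver on the other side. Origin: centre of its underside.
- bowl: Bystander: terracotta bowl, 110 mm across, 50 mm high. Origin: centre of its underside.
- cup: Bystander: white cup, 76 mm across, 85 mm high. Origin: centre of its underside.
- batten: Bystander: flat wooden batten 30 x 260 x 8 mm, long along its y. Origin: centre of its underside.
- knife: Bystander: flat wooden clay knife, 175 mm long along its x, 10 mm thick. Origin: on its underside, near mid-length.
There are look-alikes about, which are no part of the job. What is shaped like the driver but turquoise is not meant.

How it is judged (in metres and radians):
At the end, for the whole second after the job is handed in: The driver sits on the spindle, right way up and level (within 0.06 rad), its underside within 3 mm of the shoulder's top face, its centre within 4 mm of the axis, bore flat to spindle flat (within 0.3 rad), at rest and released (z of driver in the frame of spindle between -0.003 and 0.003 m and horizontal distance between driver and spindle below 0.004 m and angle between the x axis of driver and the x axis of spindle, either way round below 0.3 rad and angle between driver's own z axis and vertical below 0.06 rad and linear speed of driver below 0.02 m/s); the robot touches nothing.
It fails at once if the bowl is pushed more than 30 mm (distance of bowl from where it was at the start of the episode above 0.03 m).
It fails at once if the cup is pushed more than 30 mm or tipped (distance of cup from where it was at the start of the episode above 0.03 m or angle between cup's own z axis and vertical above 0.5 rad).
It fails at once if the batten is pushed more than 30 mm (distance of batten from where it was at the start of the episode above 0.03 m).
It fails at once if the knife is pushed more than 30 mm (distance of knife from where it was at the start of the episode above 0.03 m).
It also fails if it takes over 48 s, if anything falls off the work surface, if the arm or the gripper's body presses on something with over 40 N, if the wrist force passes 120 N, or if a joint passes its speed limit or range.

## Robot

A 7-joint arm with a two-finger parallel gripper is mounted at the origin on the work surface. World frame = base frame: x ahead of the robot, y to its left, z up, the work surface at z = 0. Lengths are in mm, angles in rad, forces in N, time in s.
With the tool pointing down it reaches from about 350 to 900 mm from the base axis. Payload 8.1 kg.
Tool frame: the origin (TCP) lies between the finger pads; the fingertips stand 14 mm ahead of it and the grasp point (between the pads) lies 5 mm behind it; y points along the fingers, z is the direction in which the jaws open and shut, and the axes are right-handed (so a half turn about y gives the same grasp; the last joint's range is limited). The gripper opens to 85 mm and grips with 20 to 120 N. Pads are 22 mm wide; open, the fingers measure 114 mm over their backs; the gripper's body (76 mm by 85 mm) begins 54 mm behind the grasp point. The pads swing forward as they close: fully open they stand 13 mm farther back than shut.
Start: joints at [1.077, 0.434, 0.025, 1.573, -0.012, 1.134, -0.075], TCP at [238.058, -577.9, 245.323] pointing down, gripper open.
Joint ranges: [-2.62, 2.62], [-0.44, 2.09], [-1.27, 1.32], [0.08, 2.57], [-1.32, 4.46], [0.12, 2], [-2.74, 2.74]. Speed limits (rad/s): [2.22, 2.22, 3.01, 3.01, 3.14, 3.14, 3.14].

## Interface

Orientations are given as a rotation vector (axis times angle).
In Python, from workcell import robot, viewer, job gives the robot as it stands.
- The arm moves only by the tool play_rows, never from a script. Its argument "moves" is a list of rows, each an object of numbers: "hand": the opening, from -1 (shut) to 1 (fully open); "tx", "ty", "tz": the shift along the world's x, y, z as a fraction of full scale; "wx", "wy", "wz": the turn, a rotation vector about the world's x, y, z as a fraction of full scale. In form: [{"hand": .., "tx": .., "ty": .., "tz": .., "wx": .., "wy": .., "wz": ..}, ...]. A call has 1 to 5 rows; each row shifts and turns the commanded pose from where the row before left it; what a row does not reach is not made up. Full scale, the value 1, is 0.3 m for a shift and 180 degrees for a turn. A row lasts 1/10 s, in which the tool goes at most 50 mm and 8.59 degrees, less where a joint would pass 70% of its speed; a pose out of reach is approached as far as the arm can. A call with a number of a shift or a turn outside -1 to 1 is refused whole. A call with a gripper value outside its range is refused whole. The fingers move at their own pace and stop on an object; "newtons" is the grip in N (left out, the last holds). Time passes only in rows, so rows that do not move let the fingers close. It gives the time, the measured TCP pose, the force and the opening at its end, in the units of the state.
- robot.read_state(): the state, without advancing time (a new reading comes with each control period).
- viewer.camera(name): name is "scene" or "top" or "wrist"; returns a dict with "color" (384x512x3 uint8, red, green, blue), "fx", "fy", "cx", "cy" (pixels), "dist_coeffs" ([k1, k2, p1, p2, k3] as OpenCV has them; the pictures are not rectified), "rvec" (rotation vector, rad) and "tvec" (3), from world to camera coordinates, as OpenCV has them. Camera axes: x right, y down, z forward; pixel columns grow to the right and rows downward; lengths in mm; the calibration is good to about 2 mm. A picture is of the moment at which its call begins. There is no depth.
- job.finish_job(): hands the job in, once; it reports no verdict.
The state is a dict: "time": time; "joints": joint angles; "joint_vel": joint speeds; "effort": joint torques, N m; "eef_pos": TCP position; "ee_rot": TCP orientation; "wrist_force": force on the tool from outside, world axes, zero at the start; "moment": the same for the moment, N m; "gripper_width": finger opening in mm.
Only numpy, scipy, OpenCV 4.12 (cv2) and the standard library are available. Lean on these libraries where they do the work, as an engineer would, in place of code of your own. Each camera call takes 0.05 s, during which the arm holds its last target.

## Working session

There is one attempt and no reset: what is moved stays moved. The work goes in short steps, Python scripts to look and compute and a tool call to move; the robot and the scene stay as the last step left them, time stands still between calls to the robot, and variables do not carry over. Pictures are saved under pics/ and viewed, and the job is handed in when it is done.

Besides the shell and the picture viewer there is one more tool, called as a command line: name --argument value ..., lists and objects as JSON in quotes. play_rows: Moves the arm, as the interface text tells. Shift numbers are shares of 0.3 m and turn numbers shares of 180 degrees, none past 1 either way. Its arguments: {"type":"object","properties":{"moves":{"type":"array","items":{"type":"object","properties":{"hand":{"type":"number"},"tx":{"type":"number","minimum":-1,"maximum":1},"ty":{"type":"number","minimum":-1,"maximum":1},"tz":{"type":"number","minimum":-1,"maximum":1},"wx":{"type":"number","minimum":-1,"maximum":1},"wy":{"type":"number","minimum":-1,"maximum":1},"wz":{"type":"number","minimum":-1,"maximum":1}}}},"newtons":{"type":"number"}},"required":["moves"]}

```bash
mkdir -p pics; ls; cat > h.py <<'E'
import numpy as np, cv2, pickle
from workcell import robot, viewer, job
def snap(n,tag):
    c=viewer.camera(n); pickle.dump(c,open(f'pics/{tag}.pkl','wb'))
    cv2.imwrite(f'pics/{tag}.png',c['color'][:,:,::-1]); return c
def load(tag): return pickle.load(open(f'pics/{tag}.pkl','rb'))
def ray(c,uv):
    K=np.array([[c['fx'],0,c['cx']],[0,c['fy'],c['cy']],[0,0,1.]])
    p=cv2.undistortPoints(np.array([[uv]],float),K,np.array(c['dist_coeffs'],float))[0,0]
    R=cv2.Rodrigues(np.array(c['rvec'],float))[0]; t=np.array(c['tvec'],float).ravel()
    d=R.T@np.array([p[0],p[1],1]); return -R.T@t, d/np.linalg.norm(d)
def atz(c,uv,z):
    o,d=ray(c,uv); return o+d*(z-o[2])/d[2]
def tri(*cu):
    A=np.zeros((3,3));b=np.zeros(3)
    for c,uv in cu:
        o,d=ray(c,uv);P=np.eye(3)-np.outer(d,d);A+=P;b+=P@o
    x=np.linalg.solve(A,b)
    return x,[np.linalg.norm((np.eye(3)-np.outer(ray(c,u)[1],ray(c,u)[1]))@(x-ray(c,u)[0])) for c,u in cu]
def proj(c,X):
    K=np.array([[c['fx'],0,c['cx']],[0,c['fy'],c['cy']],[0,0,1.]])
    return cv2.projectPoints(np.array(X,float).reshape(-1,1,3),np.array(c['rvec'],float),np.array(c['tvec'],float),K,np.array(c['dist_coeffs'],float))[0][:,0]
def crop(c,tag,x,y,w,h,s):
    im=c['color'][y:y+h,x:x+w,::-1]; im=cv2.resize(im,None,fx=s,fy=s,interpolation=cv2.INTER_CUBIC)
    cv2.imwrite(f'pics/{tag}.png',im)
E
python3 - <<'E'
from h import *
for n in ['scene','top','wrist']:
    c=snap(n,n+'0'); o,_=ray(c,(256,192)); print(n,o.round(),c['fx'],np.round(c['dist_coeffs'],3))
print(robot.read_state())
E
```

```text
pics
scene [1307. -893.  899.] 491.963476363527 [0.002 0.    0.    0.    0.   ]
top [ 384.  -14. 1308.] 346.8463255467255 [-0.05  0.    0.    0.    0.  ]
wrist [ 300. -551.  373.] 278.315481782235 [-0.035  0.     0.     0.     0.   ]
{'time': 0.15, 'joints': array([ 1.07738421,  0.4350194 ,  0.02498004,  1.57386156, -0.01162114,
        1.13400356, -0.0751176 ]), 'joint_vel': array([-2.39496362e-05, -2.88673589e-03,  9.94949230e-04, -2.22949183e-03,
       -9.60358568e-05,  9.87155717e-04, -6.88347824e-04]), 'effort': array([ 1.66137484e-03, -6.70888495e+01,  1.02604955e+00, -3.16450882e+01,
        1.57370424e-02,  9.00810206e-03, -3.73432886e-05]), 'eef_pos': array([ 237.91414851, -577.56216963,  244.7436146 ]), 'ee_rot': array([-0.3975155 ,  2.00841121, -2.00615127]), 'wrist_force': array([ 0.10150992,  0.21101807, -0.07817418]), 'moment': array([-0.02412308,  0.01464794,  0.0078621 ]), 'gripper_width': 85.69917648618856}
```

View pics/scene0.png

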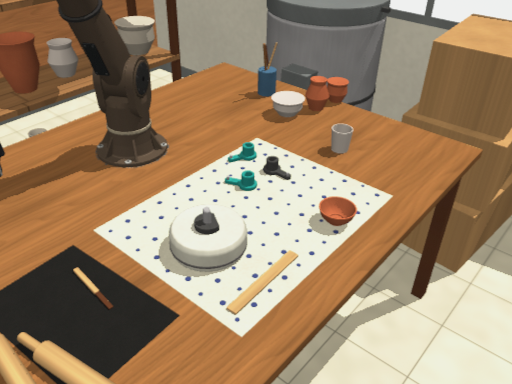

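View pics/top0.png

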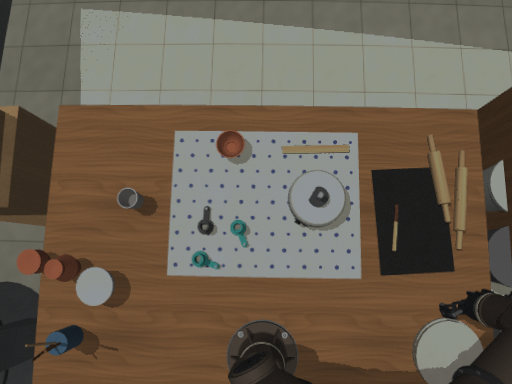

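View pics/wrist0.png

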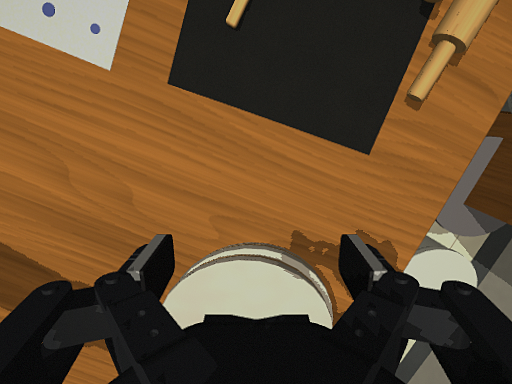

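```bash
python3 - <<'E'
from h import *
t=load('top0');s=load('scene0')
a=[]
for c,x,y in ((t,166,182),(s,220,130),(t,270,150),(s,155,185)):
    im=c['color'][y:y+90 if c is t else y+80,x:x+100,::-1][:80]
    a.append(cv2.resize(im,(400,320),interpolation=cv2.INTER_CUBIC))
# top crops
cv2.imwrite('pics/c0.png',np.vstack([np.hstack([a[0],a[1]]),np.hstack([a[2],a[3]])])[:600])
for uv in ((206,227),(207,209)): print(atz(t,uv,30))
print(atz(t,(318,197),110))
E
```

```text
[457.72798306 214.91042048  30.        ]
[524.59885688 213.80605028  30.        ]
[ 563.47308024 -186.85572074  110.        ]
```

View pics/c0.png

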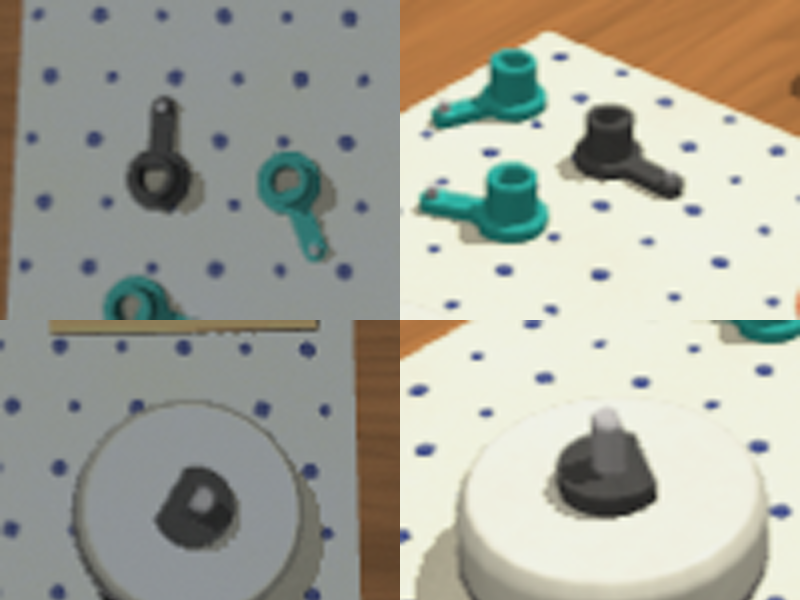

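```bash
python3 - <<'E'
from h import *
w=load('wrist0')
R=cv2.Rodrigues(robot.read_state()['ee_rot'])[0]; print(R.round(3))
Rc=cv2.Rodrigues(np.array(w['rvec'],float))[0]; print('cam axes in world rows',Rc.round(3))
o,_=ray(w,(256,192)); print('cam in tool',R.T@(o-robot.read_state()['eef_pos']), 'camz in tool',R.T@Rc[2],R.T@Rc[0])
E
```

```text
[[-0.925 -0.001  0.381]
 [-0.381  0.001 -0.925]
 [ 0.    -1.    -0.001]]
cam axes in world rows [[ 0.381 -0.925 -0.   ]
 [-0.891 -0.367  0.268]
 [-0.248 -0.102 -0.963]]
cam in tool [ -67.85518247 -128.6751204    -1.09763109] camz in tool [2.68354767e-01 9.63319933e-01 6.52975457e-04] [ 2.21491178e-04 -7.39539848e-04  9.99999702e-01]
```

play_rows --moves '[{"hand":1,"tx":0.08,"ty":0.1,"tz":0.02},{"hand":1,"tx":0.09,"ty":0.11,"tz":0.02},{"hand":1,"tx":0.09,"ty":0.11,"tz":0.02},{"hand":1,"tx":0.09,"ty":0.11,"tz":0},{"hand":1,"tx":0.09,"ty":0.11,"tz":0}]'

```text
invalid input at $.moves[0]: expected keys hand, tx, ty, tz, wx, wy, wz
```

play_rows --moves '[{"hand":1,"tx":0.09,"ty":0.11},{"hand":1,"tx":0.09,"ty":0.11},{"hand":1,"tx":0.09,"ty":0.11},{"hand":1,"tx":0.09,"ty":0.11},{"hand":1,"tx":0.09,"ty":0.11}]'

```text
invalid input at $.moves[0]: expected keys hand, tx, ty, tz, wx, wy, wz
```

play_rows --moves '[{"hand":1,"tx":0.09,"ty":0.11},{"hand":1},{"hand":1}]'

```text
invalid input at $.moves[0]: expected keys hand, tx, ty, tz, wx, wy, wz
```

```bash
python3 - <<'E'
from h import *
c=snap('wrist','wrist1'); s=robot.read_state();print(s['time'],s['eef_pos'],s['joints'])
E
```

```text
0.2 [ 237.93173368 -577.63878769  244.85201077] [ 1.07739839  0.43494526  0.02497715  1.57370046 -0.01158141  1.13403459
 -0.07511754]
```

View pics/wrist1.png

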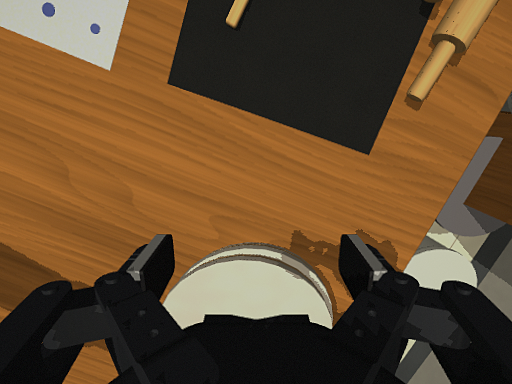

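All keys are required; nothing moved. Resending with full rows.

play_rows --moves '[{"hand":1,"tx":0.08,"ty":0.1,"tz":0.02,"wx":0,"wy":0,"wz":0},{"hand":1,"tx":0.09,"ty":0.11,"tz":0.02,"wx":0,"wy":0,"wz":0},{"hand":1,"tx":0.09,"ty":0.11,"tz":0.02,"wx":0,"wy":0,"wz":0},{"hand":1,"tx":0.09,"ty":0.11,"tz":0,"wx":0,"wy":0,"wz":0},{"hand":1,"tx":0.09,"ty":0.11,"tz":0,"wx":0,"wy":0,"wz":0}]'

```text
time: 0.7
eef_pos: [370.9, -414.5, 263.5]
ee_rot: [-0.397, 2.007, -2.008]
wrist_force: [0.2, 0.5, 1.3]
gripper_width: 85.1
```

play_rows --moves '[{"hand":1,"tx":0.09,"ty":0.11,"tz":0,"wx":0,"wy":0,"wz":0},{"hand":1,"tx":0.09,"ty":0.11,"tz":0,"wx":0,"wy":0,"wz":0},{"hand":1,"tx":0.09,"ty":0.11,"tz":0,"wx":0,"wy":0,"wz":0},{"hand":1,"tx":0.09,"ty":0.11,"tz":0,"wx":0,"wy":0,"wz":0},{"hand":1,"tx":0.09,"ty":0.11,"tz":0,"wx":0,"wy":0,"wz":0}]'

```text
time: 1.2
eef_pos: [505.8, -249.4, 263.3]
ee_rot: [-0.397, 2.007, -2.007]
wrist_force: [0.3, -0.1, 0.0]
gripper_width: 85.3
```

play_rows --moves '[{"hand":1,"tx":0.09,"ty":0.11,"tz":0,"wx":0,"wy":0,"wz":0},{"hand":1,"tx":0,"ty":0,"tz":0,"wx":0,"wy":0,"wz":0},{"hand":1,"tx":0,"ty":0,"tz":0,"wx":0,"wy":0,"wz":0},{"hand":1,"tx":0,"ty":0,"tz":0,"wx":0,"wy":0,"wz":0}]'

```text
time: 1.6
eef_pos: [531.3, -219.1, 263.1]
ee_rot: [-0.397, 2.008, -2.009]
wrist_force: [0.1, -0.7, 0.3]
gripper_width: 85.4
```

```bash
python3 - <<'E'
from h import *
c=snap('wrist','wrist2'); s=robot.read_state();print(s['time'],s['eef_pos'],s['joints'],s['joint_vel'].round(3))
E
```

```text
1.65 [ 531.13703523 -219.41213283  263.22658381] [ 0.40865954  0.34732692 -0.14890665  1.66333102  0.05659846  1.13551831
 -0.93775783] [ 0.006 -0.004 -0.001 -0.    -0.005 -0.002 -0.003]
```

View pics/wrist2.png

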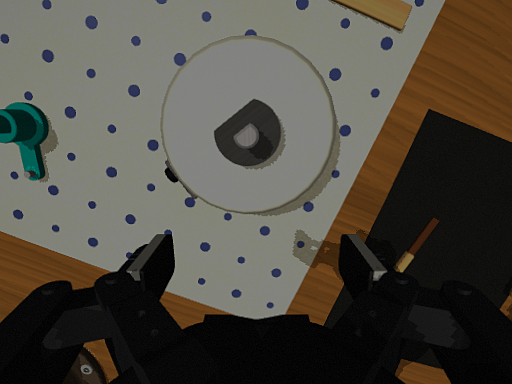

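play_rows --moves '[{"hand":1,"tx":0.03,"ty":0.1,"tz":-0.05,"wx":0,"wy":0,"wz":0},{"hand":1,"tx":0.03,"ty":0.1,"tz":-0.05,"wx":0,"wy":0,"wz":0},{"hand":1,"tx":0,"ty":0,"tz":0,"wx":0,"wy":0,"wz":0},{"hand":1,"tx":0,"ty":0,"tz":0,"wx":0,"wy":0,"wz":0}]'

```text
time: 2.05
eef_pos: [549.5, -158.6, 233.1]
ee_rot: [-0.398, 2.008, -2.008]
wrist_force: [-0.0, -0.4, 0.9]
gripper_width: 85.1
```

```bash
python3 - <<'E'
from h import *
c=snap('wrist','wrist3'); s=robot.read_state();print(s['time'],s['eef_pos'])
x,y=int(256),10
p=proj(c,[563,-187,100])[0];print(p)
crop(c,'c3',int(p[0])-60,max(0,int(p[1])-50),120,100,5)
crop(load('wrist2'),'c2',187,80,120,100,5);print(int(p[0])-60,max(0,int(p[1])-50))
E
```

```text
2.1 [ 549.5568519  -159.52218592  233.49361385]
[289.398669   183.91264593]
229 133
```

View pics/c2.png

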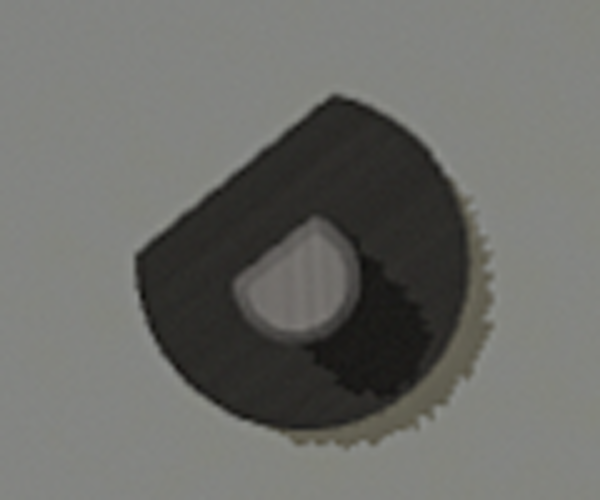

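View pics/c3.png

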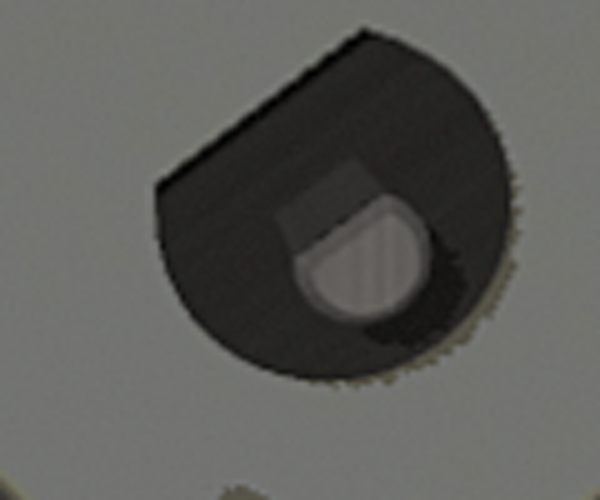

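```bash
cat > sp.py <<'E'
from h import *
from scipy.optimize import least_squares
w2,w3=load('wrist2'),load('wrist3')
f=lambda p,o:((p[0]+.5)/5-.5+o[0],(p[1]+.5)/5-.5+o[1])
o2,o3=(187,80),(229,133)
S=[[f(p,o2) for p in ((337,93),(136,257))],[f(p,o3) for p in ((373,38),(163,194))]]
T=[[f(p,o2) for p in ((316,214),(232,285))],[f(p,o3) for p in ((390,193),(293,258))]]
A=[[f(p,o2) for p in ((468,262),(437,175),(395,400),(300,430),(220,402),(160,335))],[f(p,o3) for p in ((510,205),(480,120),(430,350),(350,380),(250,350),(185,285))]]
for k in (0,1):
    print('sh',tri((w2,S[0][k]),(w3,S[1][k])),'tip',tri((w2,T[0][k]),(w3,T[1][k])))
def fit(vs,z=True):
    def r(q):
        x,y,a,zs=q; out=[]
        if not z: zs=88
        R=np.array([[np.cos(a),-np.sin(a)],[np.sin(a),np.cos(a)]])
        for v in vs:
            c=(w2,w3)[v]
            for k,sg in ((0,-1),(1,1)):
                for P,h,X,Y in ((S,0,24,26.83),(T,37,7,9.75)):
                    w=np.r_[R@[X,sg*Y]+[x,y],zs+h]
                    out+=list(proj(c,w)[0]-P[v][k])
            for p in A[v]:
                d=atz(c,p,zs)[:2]-[x,y]; out.append((np.hypot(*d)-36)*1.0)
        return out
    s=least_squares(r,[563,-187,1.0,88],loss='soft_l1'); return s.x.round(3),np.degrees(s.x[2]).round(1),np.array(r(s.x)).round(1)
for v in ([0,1],[0],[1]): print(fit(v),fit(v,False)[0])
E
python3 sp.py
```

```text
sh (array([ 606.5190513 , -184.61573449,   85.74005104]), [np.float64(0.6065731057579954), np.float64(0.6065731057578119)]) tip (array([ 584.00456798, -190.30152459,  127.31355813]), [np.float64(0.01826714621163701), np.float64(0.01826714621136492)])
sh (array([ 560.52510113, -157.85903971,   86.76885133]), [np.float64(1.0971198557256348), np.float64(1.0971198557254496)]) tip (array([ 565.82317346, -180.47493401,  122.30845213]), [np.float64(0.3785416364226844), np.float64(0.3785416364228811)])
(array([ 571.224, -191.896,    1.043,   84.577]), np.float64(59.8), array([-0.3,  0.6,  0.3,  0.8,  0.6, -0.6,  1. , -0.7, -0.6, -1.8, -0.7,
        0. , -0.7, -0.8,  0.3, -0.5, -1.1, -0.2, -1.1,  0.7,  0.3, -0.2,
        0. , -1.8,  0.7,  0.8, -2. , -2. ])) [ 571.673 -191.443    1.042   88.   ]
(array([ 571.075, -191.489,    1.052,   82.407]), np.float64(60.3), array([-1. ,  0.6, -0.3,  0.7,  0.5, -0.5,  0.7, -0.8, -0. , -1.3, -0.1,
        0.4, -0.5, -0.8])) [ 571.615 -191.476    1.053   88.   ]
(array([ 570.525, -193.533,    1.038,   79.765]), np.float64(59.5), array([ 0.8,  0.3, -0.6,  0.1,  0.1,  0.8,  1.1, -0.2,  0.1, -1.5,  0.9,
        1.2, -1.3, -1. ])) [ 571.709 -191.451    1.033   88.   ]
```

play_rows --moves '[{"hand":1,"tx":-0.05,"ty":0.15,"tz":0.01,"wx":0,"wy":0,"wz":-0.031},{"hand":1,"tx":-0.05,"ty":0.15,"tz":0.01,"wx":0,"wy":0,"wz":-0.031},{"hand":1,"tx":-0.05,"ty":0.15,"tz":0.01,"wx":0,"wy":0,"wz":-0.031},{"hand":1,"tx":-0.05,"ty":0.15,"tz":0.01,"wx":0,"wy":0,"wz":-0.031},{"hand":1,"tx":-0.05,"ty":0.15,"tz":0.01,"wx":0,"wy":0,"wz":0}]'

```text
time: 2.6
eef_pos: [474.8, 66.8, 249.2]
ee_rot: [-0.008, -2.219, 2.22]
wrist_force: [1.8, 0.2, -0.3]
gripper_width: 85.5
```

play_rows --moves '[{"hand":1,"tx":-0.05,"ty":0.15,"tz":0.01,"wx":0,"wy":0,"wz":0},{"hand":1,"tx":-0.05,"ty":0.15,"tz":0.01,"wx":0,"wy":0,"wz":0},{"hand":1,"tx":0,"ty":0,"tz":0,"wx":0,"wy":0,"wz":0},{"hand":1,"tx":0,"ty":0,"tz":0,"wx":0,"wy":0,"wz":0},{"hand":1,"tx":0,"ty":0,"tz":0,"wx":0,"wy":0,"wz":0}]'

```text
time: 3.1
eef_pos: [445.9, 154.9, 254.5]
ee_rot: [-0.003, -2.22, 2.222]
wrist_force: [0.1, 0.0, -0.3]
gripper_width: 85.1
```

```bash
python3 - <<'E'
from h import *
c=snap('wrist','wrist4'); s=robot.read_state();print(s['time'],s['eef_pos'],s['joints'],s['joint_vel'].round(3))
print(cv2.Rodrigues(s['ee_rot'])[0].round(3))
E
```

```text
3.15 [445.92521976 154.89952159 254.39764473] [-0.20520227  0.19782205 -0.28479733  1.89939181  0.06455594  1.05305164
 -2.09006733] [ 0.002  0.004 -0.004  0.001 -0.004  0.    -0.003]
[[-1.     0.    -0.003]
 [ 0.003 -0.001 -1.   ]
 [-0.    -1.     0.001]]
```

View pics/wrist4.png

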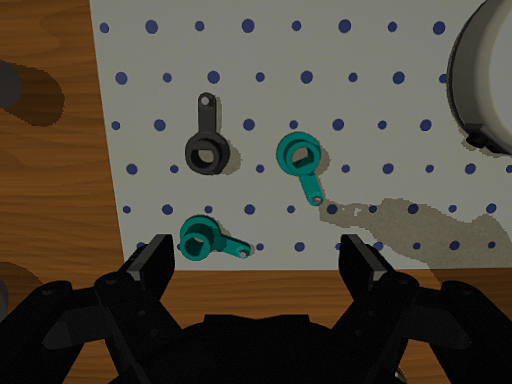

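play_rows --moves '[{"hand":1,"tx":0,"ty":0.09,"tz":-0.12,"wx":0,"wy":0,"wz":0},{"hand":1,"tx":0,"ty":0.09,"tz":-0.12,"wx":0,"wy":0,"wz":0},{"hand":1,"tx":0,"ty":0,"tz":0,"wx":0,"wy":0,"wz":0},{"hand":1,"tx":0,"ty":0,"tz":0,"wx":0,"wy":0,"wz":0}]'

```text
time: 3.55
eef_pos: [445.2, 209.8, 181.7]
ee_rot: [0.002, -2.219, 2.222]
wrist_force: [-0.0, 0.1, 0.3]
gripper_width: 85.3
```

```bash
python3 - <<'E'
from h import *
c=snap('wrist','wrist5'); s=robot.read_state();print(s['time'],s['eef_pos'],s['joint_vel'].round(3))
p=proj(c,[480,215,25])[0].astype(int); print(p)
x,y=max(0,p[0]-80),max(0,p[1]-60);print(x,y)
crop(c,'c5',x,y,160,120,5)
crop(load('wrist4'),'c4',156,80,120,110,5)
E
```

```text
3.6 [445.81649927 209.56268366 182.56305608] [ 0.006 -0.022  0.003 -0.01   0.     0.    -0.003]
[251 146]
171 86
```

View pics/c4.png

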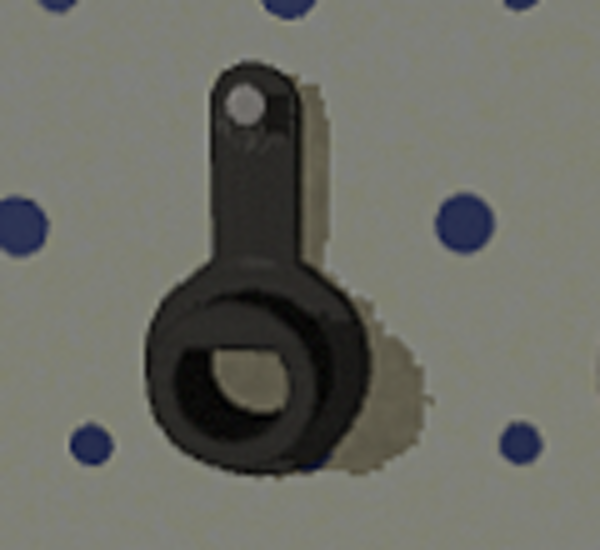

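View pics/c5.png

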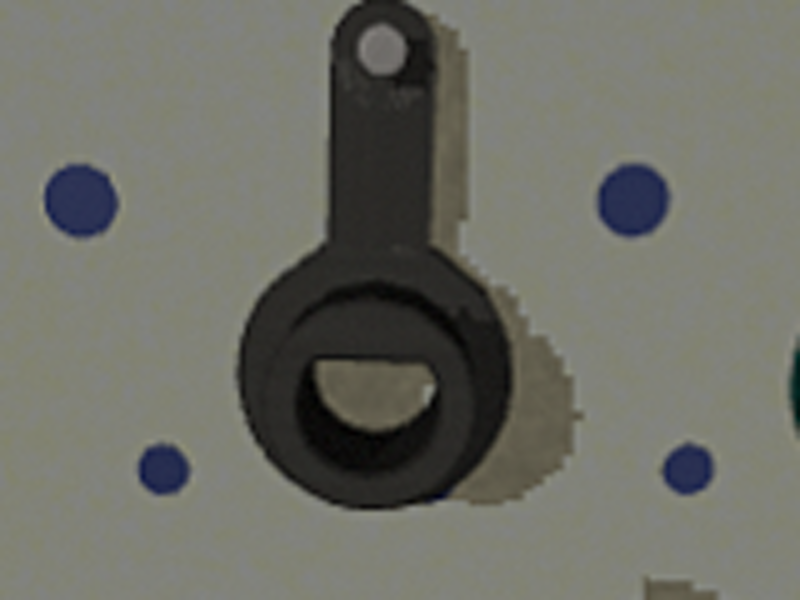

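```bash
cat > dr.py <<'E'
from h import *
from scipy.optimize import least_squares
C=[load('wrist4'),load('wrist5')]
O=[(156,80),(171,86)]
f=lambda p,o:((p[0]+.5)/5-.5+o[0],(p[1]+.5)/5-.5+o[1])
# pin, leftcorner(+y), rightcorner(-y)
P=[[(245,105),(178,347),(285,348)],[(383,49),(298,359),(438,360)]]
B=[[(172,385),(290,390),(230,440)],[(296,405),(442,400),(370,471)]] # bore top circle r13.5 z46
M=np.array([[67,0,22],[8.5,10.49,46],[8.5,-10.49,46]])
for k in range(3): print(tri((C[0],f(P[0][k],O[0])),(C[1],f(P[1][k],O[1]))))
def fit(vs,z):
    def r(q):
        x,y,a,zs=q
        if not z: zs=0
        R=cv2.Rodrigues(np.array([0,0,a]))[0]; out=[]
        for v in vs:
            W=M@R.T+[x,y,zs]
            out+=list((proj(C[v],W)-[f(p,O[v]) for p in P[v]]).ravel())
            for p in B[v]: out.append(np.hypot(*(atz(C[v],f(p,O[v]),46+zs)[:2]-[x,y]))-13.5)
        return out
    s=least_squares(r,[458,215,0,0],loss='soft_l1');return s.x.round(3),np.array(r(s.x)).round(1)
for v in ([0,1],[0],[1]): print(fit(v,True),fit(v,False)[0])
E
python3 dr.py
```

```text
(array([529.49690956, 218.945128  ,  23.62191848]), [np.float64(0.15066810313638035), np.float64(0.15066810313621212)])
(array([471.33961766, 235.52397678,  39.80196913]), [np.float64(0.32555048062130154), np.float64(0.325550480621344)])
(array([471.7633501 , 208.25946761,  44.98044956]), [np.float64(0.16263951295046125), np.float64(0.16263951295035742)])
(array([ 4.63325e+02,  2.21481e+02, -3.60000e-02,  7.81000e-01]), array([-0. , -0.8,  1.8,  0.2, -2.2,  0.6,  0.9,  0.9,  0.2, -0.1, -0.6,
        3.5, -0.1, -2.5,  0.5,  0.6,  0.5, -0.4])) [ 4.63226e+02  2.21559e+02 -3.60000e-02  0.00000e+00]
(array([ 4.63521e+02,  2.21069e+02, -3.50000e-02,  2.71800e+00]), array([-0. , -1. ,  1.8,  0.3, -2.2,  0.6,  0.8,  0.8,  0. ])) [ 4.63174e+02  2.21599e+02 -3.60000e-02  0.00000e+00]
(array([ 4.63288e+02,  2.21525e+02, -3.70000e-02,  2.07000e-01]), array([-0.1, -0.5,  3.5, -0.2, -2.5,  0.4,  0.6,  0.5, -0.3])) [ 4.63261e+02  2.21532e+02 -3.70000e-02  0.00000e+00]
```

```bash
cat > ov.py <<'E'
from h import *
def draw(c,im,off,s,x,y,z0,a,col=(0,0,255)):
    th=np.linspace(0,2*np.pi,90); R=cv2.Rodrigues(np.array([0,0,a]))[0]
    curves=[(30,0),(30,12),(21,46),(13.5,46)]
    for r,z in curves:
        W=np.c_[r*np.cos(th),r*np.sin(th),0*th+z]
        if r==13.5: W[:,0]=np.minimum(W[:,0],8.5)
        _d(c,im,off,s,W@R.T+[x,y,z0],col)
    W=np.c_[67+5*np.cos(th),5*np.sin(th),0*th+22]; _d(c,im,off,s,W@R.T+[x,y,z0],col)
    W=np.c_[67+11*np.cos(th),11*np.sin(th),0*th+12]; _d(c,im,off,s,W@R.T+[x,y,z0],col)
def _d(c,im,off,s,W,col):
    p=((proj(c,W)-off+.5)*s-.5)
    cv2.polylines(im,[np.round(p).astype(int)],True,col,1)
E
python3 - <<'E'
from ov import *
im=cv2.imread('pics/c5.png'); draw(load('wrist5'),im,(171,86),5,463.2,221.5,0,-.036); cv2.imwrite('pics/o5.png',im)
E
```

```text
(no output)
```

View pics/o5.png

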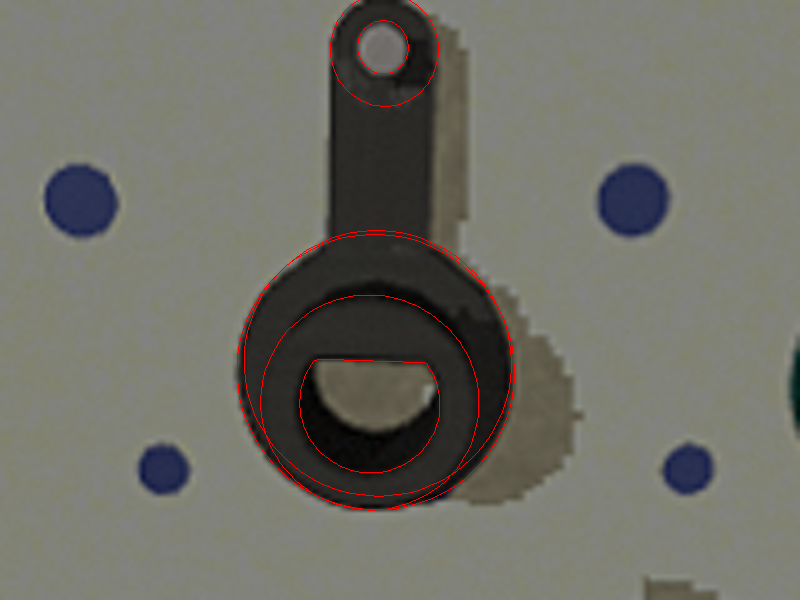

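play_rows --moves '[{"hand":1,"tx":0.058,"ty":0.04,"tz":-0.08,"wx":0,"wy":0,"wz":-0.011},{"hand":1,"tx":0,"ty":0,"tz":-0.12,"wx":0,"wy":0,"wz":0},{"hand":1,"tx":0,"ty":0,"tz":-0.12,"wx":0,"wy":0,"wz":0},{"hand":1,"tx":0,"ty":0,"tz":-0.06,"wx":0,"wy":0,"wz":0},{"hand":1,"tx":0,"ty":0,"tz":0,"wx":0,"wy":0,"wz":0}]'

```text
time: 4.1
eef_pos: [462.4, 220.9, 67.3]
ee_rot: [-0.037, -2.2, 2.205]
wrist_force: [0.0, -0.9, 0.2]
gripper_width: 85.2
```

```bash
python3 - <<'E'
from h import *
c=snap('wrist','wrist6'); s=robot.read_state();print(s['time'],s['eef_pos'],s['wrist_force'])
print(cv2.Rodrigues(s['ee_rot'])[0].round(3))
E
```

```text
4.15 [463.15437496 221.70313865  68.71673194] [ 0.29296042 -0.24918588  0.03510305]
[[-0.999 -0.    -0.035]
 [ 0.035 -0.001 -0.999]
 [ 0.    -1.     0.001]]
```

View pics/wrist6.png

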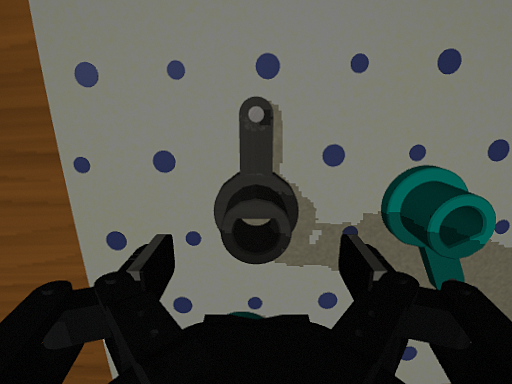

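play_rows --newtons 80 --moves '[{"hand":1,"tx":0,"ty":0,"tz":-0.07,"wx":0,"wy":0,"wz":0},{"hand":1,"tx":0,"ty":0,"tz":-0.055,"wx":0,"wy":0,"wz":0},{"hand":1,"tx":0,"ty":0,"tz":0,"wx":0,"wy":0,"wz":0},{"hand":1,"tx":0,"ty":0,"tz":0,"wx":0,"wy":0,"wz":0}]'

```text
time: 4.55
eef_pos: [463.6, 223.1, 32.5]
ee_rot: [-0.04, -2.206, 2.204]
wrist_force: [-0.4, -0.2, 0.6]
gripper_width: 85.4
```

play_rows --newtons 60 --moves '[{"hand":-1,"tx":0,"ty":0,"tz":0,"wx":0,"wy":0,"wz":0},{"hand":-1,"tx":0,"ty":0,"tz":0,"wx":0,"wy":0,"wz":0},{"hand":-1,"tx":0,"ty":0,"tz":0,"wx":0,"wy":0,"wz":0},{"hand":-1,"tx":0,"ty":0,"tz":0,"wx":0,"wy":0,"wz":0},{"hand":-1,"tx":0,"ty":0,"tz":0,"wx":0,"wy":0,"wz":0}]'

```text
time: 5.05
eef_pos: [462.8, 222.9, 31.8]
ee_rot: [-0.038, -2.205, 2.205]
wrist_force: [-2.2, -2.7, 11.1]
gripper_width: 40.3
```

play_rows --newtons 60 --moves '[{"hand":-1,"tx":0,"ty":0,"tz":0,"wx":0,"wy":0,"wz":0},{"hand":-1,"tx":0,"ty":0,"tz":0,"wx":0,"wy":0,"wz":0},{"hand":-1,"tx":0,"ty":0,"tz":0,"wx":0,"wy":0,"wz":0}]'

```text
time: 5.35
eef_pos: [462.8, 222.9, 31.8]
ee_rot: [-0.038, -2.205, 2.205]
wrist_force: [-2.8, -2.9, 12.8]
gripper_width: 40.3
```

```bash
python3 - <<'E'
from h import *
c=snap('wrist','wrist7'); s=robot.read_state();print(s['time'],s['eef_pos'],s['wrist_force'],s['gripper_width'])
E
```

```text
5.4 [462.79621379 222.88098843  31.81747171] [-2.03013378 -2.53971074 11.13843205] 40.35943262405207
```

View pics/wrist7.png

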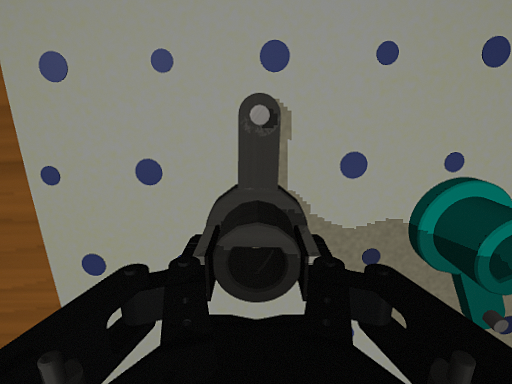

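play_rows --newtons 80 --moves '[{"hand":-1,"tx":0,"ty":0,"tz":0.03,"wx":0,"wy":0,"wz":0},{"hand":-1,"tx":0,"ty":0,"tz":0.1,"wx":0,"wy":0,"wz":0},{"hand":-1,"tx":0,"ty":0,"tz":0.15,"wx":0,"wy":0,"wz":0},{"hand":-1,"tx":0,"ty":0,"tz":0.15,"wx":0,"wy":0,"wz":0},{"hand":-1,"tx":0,"ty":0,"tz":0.15,"wx":0,"wy":0,"wz":0}]'

```text
time: 5.9
eef_pos: [461.6, 222.8, 206.6]
ee_rot: [-0.035, -2.204, 2.205]
wrist_force: [2.1, 0.6, -3.8]
gripper_width: 40.0
```

```bash
python3 - <<'E'
from h import *
c=snap('wrist','wrist8'); s=robot.read_state();print(s['time'],s['eef_pos'],s['wrist_force'],s['moment'],s['gripper_width'])
c=snap('scene','scene1')
p=proj(c,s['eef_pos'])[0].astype(int);print(p);crop(c,'cs1',p[0]-70,p[1]-60,140,110,5)
E
```

```text
5.95 [464.52246168 224.91248326 213.89141792] [2.32425885 2.10828078 2.47240434] [ 0.21973155 -0.17944844  0.06899388] 39.79479955854752
[275 111]
```

View pics/wrist8.png

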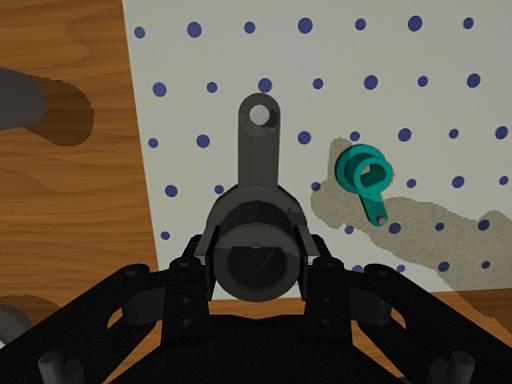

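View pics/cs1.png

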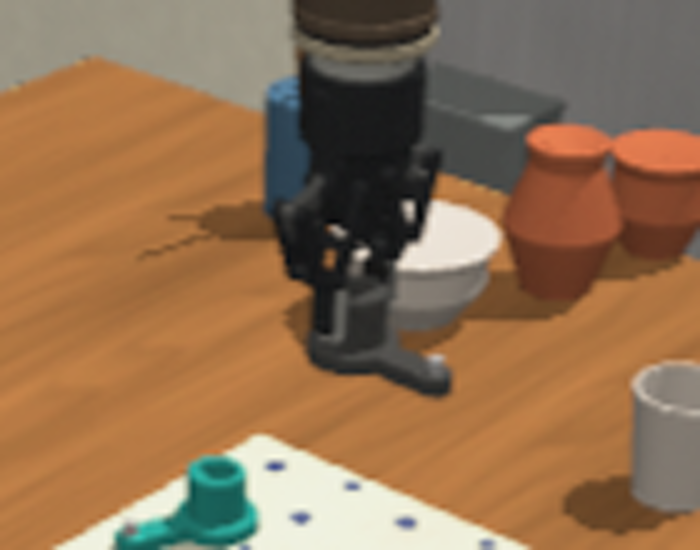

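play_rows --newtons 80 --moves '[{"hand":-1,"tx":0.036,"ty":-0.138,"tz":0,"wx":0,"wy":0,"wz":0.034},{"hand":-1,"tx":0.036,"ty":-0.138,"tz":0,"wx":0,"wy":0,"wz":0.034},{"hand":-1,"tx":0.036,"ty":-0.138,"tz":0,"wx":0,"wy":0,"wz":0.034},{"hand":-1,"tx":0.036,"ty":-0.138,"tz":0,"wx":0,"wy":0,"wz":0.034},{"hand":-1,"tx":0.036,"ty":-0.138,"tz":0,"wx":0,"wy":0,"wz":0.034}]'

```text
time: 6.5
eef_pos: [515.7, 14.4, 204.0]
ee_rot: [-0.503, 1.939, -1.938]
wrist_force: [1.6, 0.4, -2.9]
gripper_width: 40.1
```

play_rows --newtons 80 --moves '[{"hand":-1,"tx":0.036,"ty":-0.138,"tz":0,"wx":0,"wy":0,"wz":0.034},{"hand":-1,"tx":0.036,"ty":-0.138,"tz":0,"wx":0,"wy":0,"wz":0.034},{"hand":-1,"tx":0.036,"ty":-0.138,"tz":0,"wx":0,"wy":0,"wz":0.034},{"hand":-1,"tx":0.036,"ty":-0.138,"tz":0,"wx":0,"wy":0,"wz":0.034},{"hand":-1,"tx":0.036,"ty":-0.138,"tz":0,"wx":0,"wy":0,"wz":0.034}]'

```text
time: 7.0
eef_pos: [569.7, -192.4, 203.7]
ee_rot: [-0.911, 1.591, -1.588]
wrist_force: [1.0, 1.3, -3.4]
gripper_width: 39.9
```

play_rows --newtons 80 --moves '[{"hand":-1,"tx":0,"ty":0,"tz":0,"wx":0,"wy":0,"wz":0},{"hand":-1,"tx":0,"ty":0,"tz":0,"wx":0,"wy":0,"wz":0},{"hand":-1,"tx":0,"ty":0,"tz":0,"wx":0,"wy":0,"wz":0},{"hand":-1,"tx":0,"ty":0,"tz":0,"wx":0,"wy":0,"wz":0}]'

```text
time: 7.4
eef_pos: [570.2, -189.2, 204.6]
ee_rot: [-0.907, 1.592, -1.59]
wrist_force: [-0.6, 0.6, -3.9]
gripper_width: 40.1
```

```bash
python3 - <<'E'
from ov import *
c=snap('wrist','wrist9'); s=robot.read_state();print(s['time'],s['eef_pos'],s['wrist_force'],s['moment'],s['gripper_width'],s['joints'])
R=cv2.Rodrigues(s['ee_rot'])[0];print(R.round(4))
im=cv2.resize(c['color'][80:320,150:370,::-1],None,fx=2.5,fy=2.5,interpolation=cv2.INTER_CUBIC)
cv2.imwrite('pics/c9.png',im)
a=np.arctan2(R[1,2],R[0,2])+np.pi/2
e=s['eef_pos']; draw(c,im,(150,80),2.5,e[0],e[1],e[2]-31.8,a);cv2.imwrite('pics/o9.png',im); print(a)
E
```

```text
7.45 [ 570.33421241 -189.37573835  204.75749141] [ 0.39338411 -0.43935325 -4.22802247] [-0.05961993  0.04963457  0.00732562] 40.13014222277191 [ 0.48251331  0.46080354 -0.35762072  1.66221043  0.17987748  1.05150115
 -0.46479346]
[[-5.092e-01 -3.000e-04  8.606e-01]
 [-8.606e-01  4.000e-04 -5.092e-01]
 [-2.000e-04 -1.000e+00 -5.000e-04]]
1.036537107705576
```

View pics/c9.png

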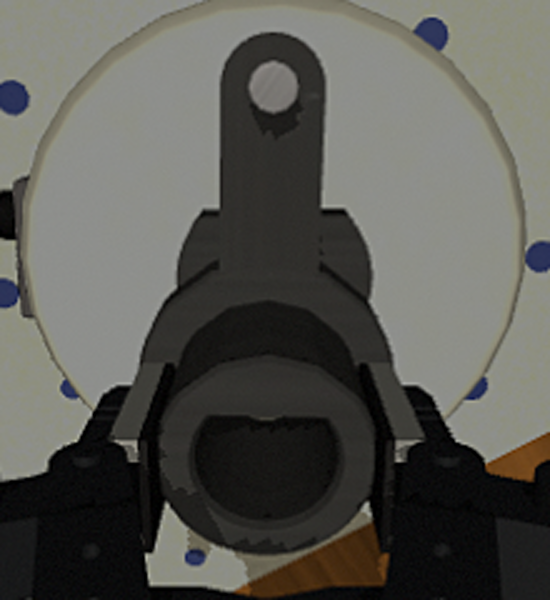

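View pics/o9.png

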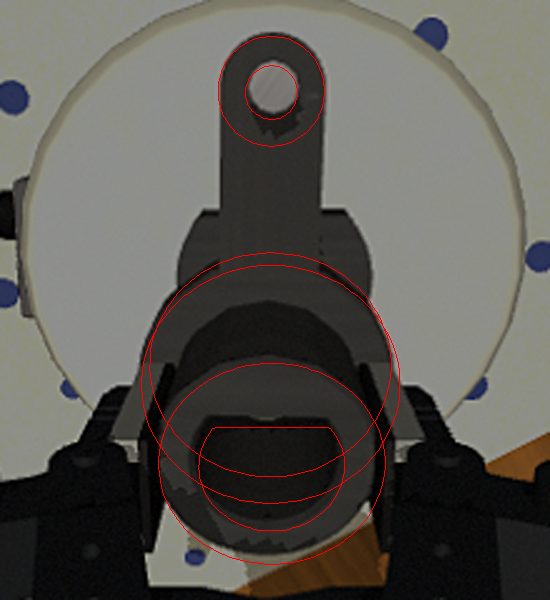

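```bash
cat > fh.py <<'E'
from ov import *
from scipy.optimize import least_squares
def fith(tag,off,s,pin,circ,neck,flat,e,a0,z0):
    c=load(tag); f=lambda p:np.array([(p[0]+.5)/s-.5+off[0],(p[1]+.5)/s-.5+off[1]])
    def r(q):
        x,y,a,zs=q; R=cv2.Rodrigues(np.array([0,0,a]))[0]
        out=list(proj(c,R@[67,0,22]+[x,y,zs])[0]-f(pin))
        for p in circ: out.append(np.hypot(*(atz(c,f(p),46+zs)[:2]-[x,y]))-13.5)
        for p in neck: out.append(np.hypot(*(atz(c,f(p),46+zs)[:2]-[x,y]))-21)
        for p in flat: out.append((R.T@(atz(c,f(p),46+zs)-[x,y,zs]))[0]-8.5)
        out.append((zs-z0)/2)
        return out
    q=least_squares(r,[e[0],e[1],a0,z0],loss='soft_l1'); return q.x,np.array(r(q.x))
E
python3 - <<'E'
from fh import *
e=[570.3,-189.4,204.8];a0=1.0365
q,r=fith('wrist9',(150,80),2.5,(273.5,87),[(190,458),(342,458),(267,521)],[(160,458),(378,458),(268,553),(268,357)],[(225,417),(310,417)],e,a0,173)
print(q.round(3),r.round(1)); d=np.array([np.cos(a0),np.sin(a0)]);print('along arm',d@(q[:2]-e[:2]),'left',np.array([-d[1],d[0]])@(q[:2]-e[:2]))
c=load('wrist9');im=cv2.imread('pics/c9.png');draw(c,im,(150,80),2.5,*q[[0,1,3,2]]);cv2.imwrite('pics/o9b.png',im)
# shoulder corners
f=lambda p:((p[0]+.5)/2.5-.5+150,(p[1]+.5)/2.5-.5+80)
A=atz(c,f((203,211)),88);B=atz(c,f((347,211)),88);m=(A+B)/2;t=(B-A)/np.linalg.norm(B-A)
n=np.array([-t[1],t[0]]);print(A,B,np.linalg.norm(B-A),'axis est',m[:2]-24*n,np.arctan2(n[1],n[0]))
E
```

```text
[ 570.289 -188.122    1.019  171.569] [-0.  -0.1  1.   0.4 -0.1 -0.9 -0.4 -0.3 -0.5  0.   0.3 -0.7]
along arm 1.0948271005829682 left 0.6600465527913395
[ 562.71491874 -156.05168304   88.        ] [ 606.93804643 -182.22145067   88.        ] 51.38620204919852 axis est [ 572.60385476 -189.79104261] 1.0364528311104673
```

View pics/o9b.png

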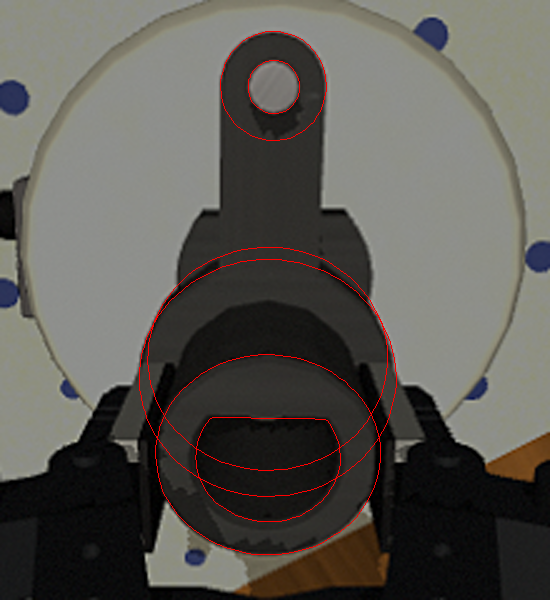

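```bash
cat > so.py <<'E'
from ov import *
from ov import _d
def sp(c,im,off,s,x,y,a,z=88,col=(0,0,255)):
    th=np.linspace(0,2*np.pi,180); R=cv2.Rodrigues(np.array([0,0,a]))[0]
    for r,f,h in ((36,24,0),(12,7,37),(9.5,4.5,40),(12,7,0)):
        W=np.c_[np.minimum(r*np.cos(th),f),r*np.sin(th),0*th+h]
        _d(c,im,off,s,W@R.T+[x,y,z],col)
E
python3 - <<'E'
from so import *
ims=[]
for tag,off,col in (('wrist2',(187,80),0),('wrist3',(229,133),0),('wrist9',(200,140),0)):
    c=load(tag); im=cv2.resize(c['color'][off[1]:off[1]+100,off[0]:off[0]+100,::-1],None,fx=4,fy=4,interpolation=cv2.INTER_CUBIC)
    im=cv2.convertScaleAbs(im,alpha=1.6)
    sp(c,im,off,4,571.65,-191.45,1.042); sp(c,im,off,4,572.6,-189.8,1.036,col=(0,255,0)); ims.append(im)
cv2.imwrite('pics/so.png',np.hstack(ims[:2]));cv2.imwrite('pics/so9.png',ims[2])
E
```

```text
(no output)
```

View pics/so.png

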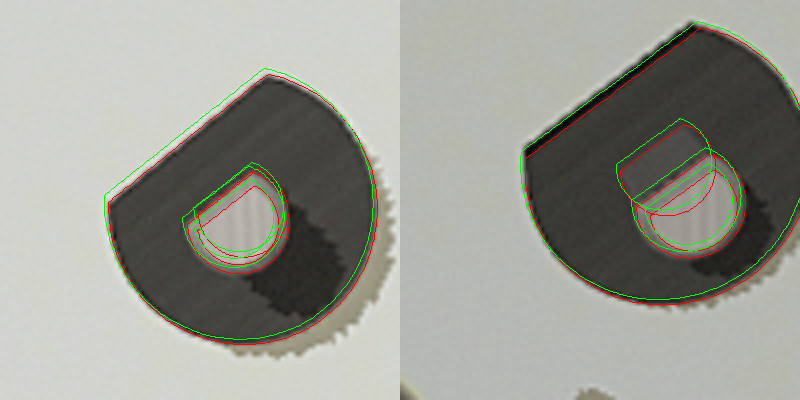

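View pics/so9.png

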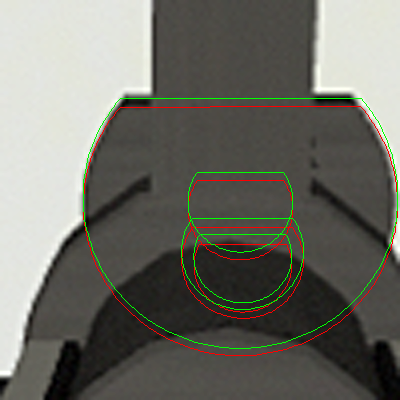

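play_rows --moves '[{"hand":-1,"tx":0.005,"ty":-0.011,"tz":-0.06,"wx":0,"wy":0,"wz":0.007},{"hand":-1,"tx":0,"ty":0,"tz":-0.05,"wx":0,"wy":0,"wz":0},{"hand":-1,"tx":0,"ty":0,"tz":0,"wx":0,"wy":0,"wz":0},{"hand":-1,"tx":0,"ty":0,"tz":0,"wx":0,"wy":0,"wz":0},{"hand":-1,"tx":0,"ty":0,"tz":0,"wx":0,"wy":0,"wz":0}]'

```text
time: 7.95
eef_pos: [572.6, -193.8, 172.9]
ee_rot: [-0.92, 1.575, -1.577]
wrist_force: [-0.0, -0.3, -4.1]
gripper_width: 40.0
```

```bash
python3 - <<'E'
from so import *
c=snap('wrist','wrist10'); s=robot.read_state();print(s['time'],s['eef_pos'],s['wrist_force'],s['moment'],s['joint_vel'].round(3))
e=s['eef_pos']; R=cv2.Rodrigues(s['ee_rot'])[0];a=np.arctan2(R[1,2],R[0,2])+np.pi/2;print(a)
im=cv2.resize(c['color'][80:320,150:370,::-1],None,fx=2.5,fy=2.5,interpolation=cv2.INTER_CUBIC)
im=cv2.convertScaleAbs(im,alpha=1.6)
sp(c,im,(150,80),2.5,571.65,-191.45,1.042,col=(0,255,0))
draw(c,im,(150,80),2.5,571.65,-191.45,e[2]-31.8,1.042)
cv2.imwrite('pics/o10.png',im)
t=snap('scene','scene2');p=proj(t,e)[0].astype(int)
o=(p[0]-50,p[1]-40);im=cv2.resize(t['color'][o[1]:o[1]+90,o[0]:o[0]+100,::-1],None,fx=6,fy=6,interpolation=cv2.INTER_CUBIC)
im=cv2.convertScaleAbs(im,alpha=1.4)
sp(t,im,o,6,571.65,-191.45,1.042,col=(0,255,0)); draw(t,im,o,6,571.65,-191.45,e[2]-31.8,1.042)
cv2.imwrite('pics/os2.png',im)
E
```

```text
8.0 [ 572.58164777 -193.94758649  172.85782416] [ 0.39334619  0.38527639 -4.19600421] [-0.07940751  0.01949767 -0.01739949] [ 0.003 -0.001  0.003  0.001  0.001 -0.003  0.002]
1.0571415829130337
```

View pics/o10.png

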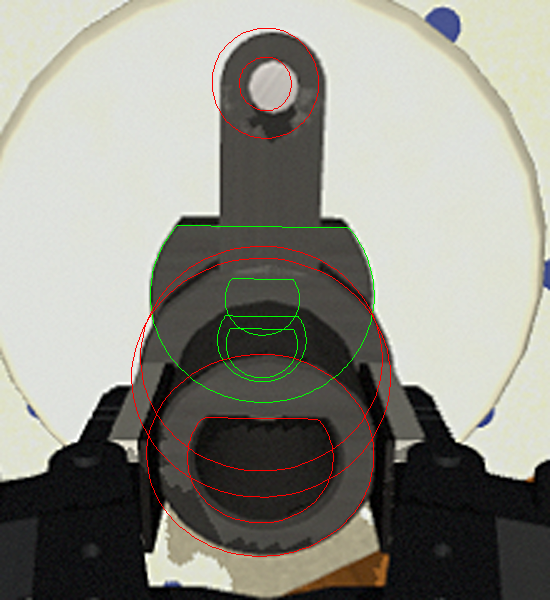

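View pics/os2.png

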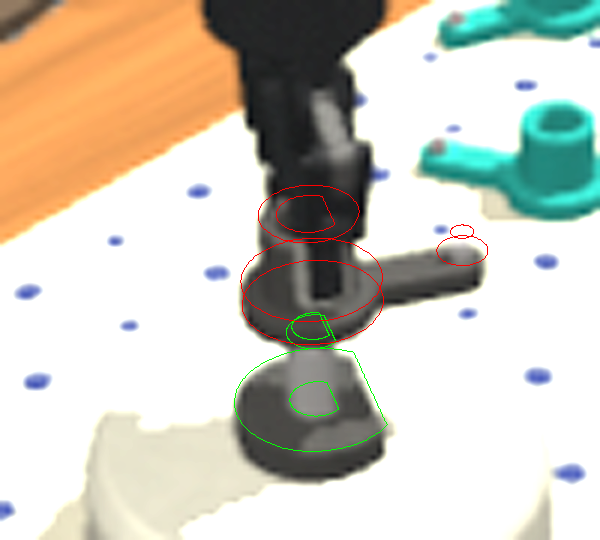

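play_rows --moves '[{"hand":-1,"tx":-0.003,"ty":0.0033,"tz":-0.025,"wx":0,"wy":0,"wz":0},{"hand":-1,"tx":0,"ty":0,"tz":0,"wx":0,"wy":0,"wz":0},{"hand":-1,"tx":0,"ty":0,"tz":0,"wx":0,"wy":0,"wz":0}]'

```text
time: 8.35
eef_pos: [570.8, -193.1, 164.0]
ee_rot: [-0.921, 1.577, -1.577]
wrist_force: [0.4, -0.1, -3.6]
gripper_width: 39.7
```

```bash
cat > chk.py <<'E'
from so import *
import sys
n=sys.argv[1]
c=snap('wrist','w'+n); s=robot.read_state();print(s['time'],s['eef_pos'],s['wrist_force'],s['moment'],s['gripper_width'])
e=s['eef_pos']; R=cv2.Rodrigues(s['ee_rot'])[0];a=np.arctan2(R[1,2],R[0,2])+np.pi/2;print(a)
im=cv2.resize(c['color'][80:320,150:370,::-1],None,fx=2.5,fy=2.5,interpolation=cv2.INTER_CUBIC)
im=cv2.convertScaleAbs(im,alpha=1.8)
sp(c,im,(150,80),2.5,571.65,-191.45,1.042,col=(0,255,0))
draw(c,im,(150,80),2.5,571.65,-191.45,e[2]-32.5,1.042)
cv2.imwrite(f'pics/o{n}.png',im)
E
python3 chk.py 11
```

```text
8.4 [ 570.95955244 -193.17545696  164.20704705] [ 0.22982439 -0.54016839 -3.32655606] [0.00557909 0.03381519 0.05946229] 40.13220729747718
1.0568071271159212
```

View pics/o11.png

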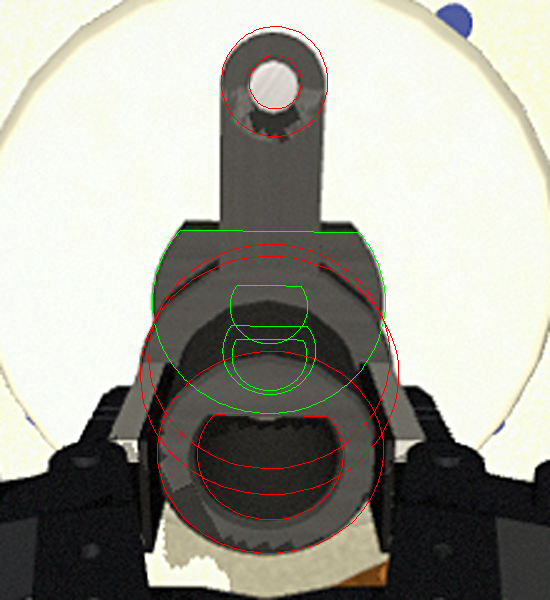

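play_rows --moves '[{"hand":-1,"tx":0.0005,"ty":0.001,"tz":-0.015,"wx":0,"wy":0,"wz":0},{"hand":-1,"tx":0,"ty":0,"tz":-0.015,"wx":0,"wy":0,"wz":0},{"hand":-1,"tx":0,"ty":0,"tz":-0.01,"wx":0,"wy":0,"wz":0},{"hand":-1,"tx":0,"ty":0,"tz":0,"wx":0,"wy":0,"wz":0},{"hand":-1,"tx":0,"ty":0,"tz":0,"wx":0,"wy":0,"wz":0}]'

```text
time: 8.9
eef_pos: [571.2, -192.9, 152.2]
ee_rot: [-0.921, 1.577, -1.577]
wrist_force: [-0.1, 0.8, -3.8]
gripper_width: 39.7
```

```bash
python3 chk.py 12
```

```text
8.95 [ 571.28337717 -192.92366693  152.35018453] [ 0.52458998 -0.60029608 -3.68200179] [ 0.00060567  0.02523324 -0.01162355] 39.8982707203904
1.0567564751887963
```

View pics/o12.png

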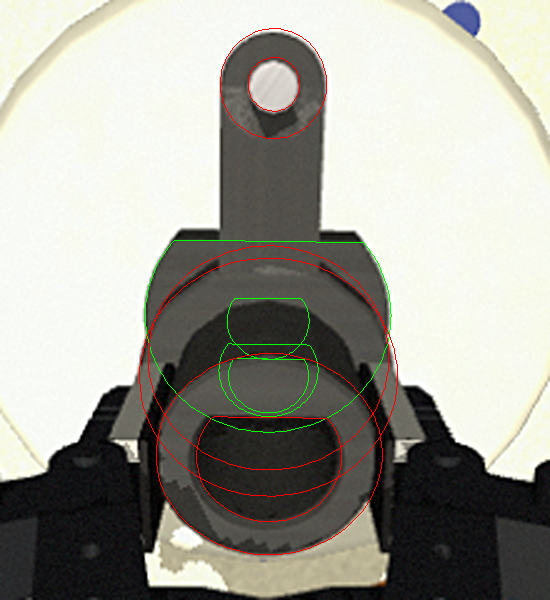

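play_rows --moves '[{"hand":-1,"tx":0,"ty":0,"tz":-0.02,"wx":0,"wy":0,"wz":0},{"hand":-1,"tx":0,"ty":0,"tz":-0.02,"wx":0,"wy":0,"wz":0},{"hand":-1,"tx":0,"ty":0,"tz":0,"wx":0,"wy":0,"wz":0}]'

```text
time: 9.25
eef_pos: [570.5, -192.8, 139.1]
ee_rot: [-0.922, 1.578, -1.576]
wrist_force: [0.0, -0.2, -5.3]
gripper_width: 39.6
```

play_rows --moves '[{"hand":-1,"tx":0,"ty":0,"tz":-0.02,"wx":0,"wy":0,"wz":0},{"hand":-1,"tx":0,"ty":0,"tz":-0.02,"wx":0,"wy":0,"wz":0},{"hand":-1,"tx":0,"ty":0,"tz":0,"wx":0,"wy":0,"wz":0}]'

```text
time: 9.55
eef_pos: [570.5, -192.8, 127.2]
ee_rot: [-0.922, 1.578, -1.576]
wrist_force: [-0.4, 0.5, -4.0]
gripper_width: 39.5
```

```bash
python3 chk.py 13; python3 - <<'E'
from h import *
t=snap('scene','scene3');crop(t,'cs3',150,180,110,90,6)
E
```

```text
9.6 [ 570.81361207 -192.82730904  127.68586796] [ 0.03635481 -0.15295874 -4.64892355] [-0.00350987  0.02478113 -0.01945141] 39.984645060509195
1.0567958181284332
```

View pics/cs3.png

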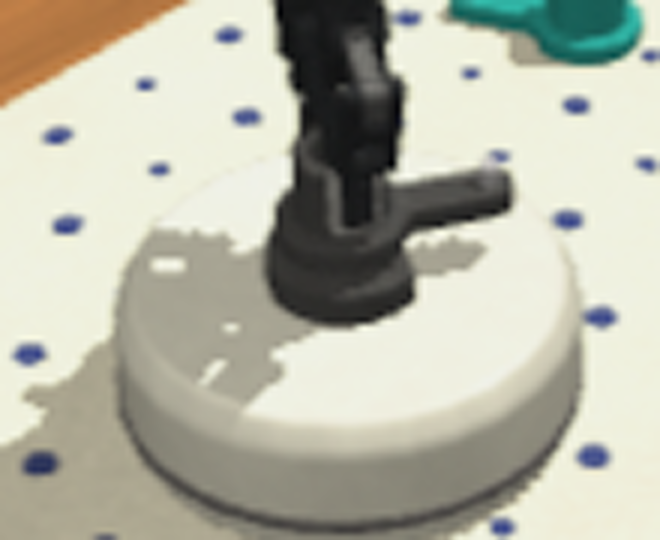

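View pics/o13.png

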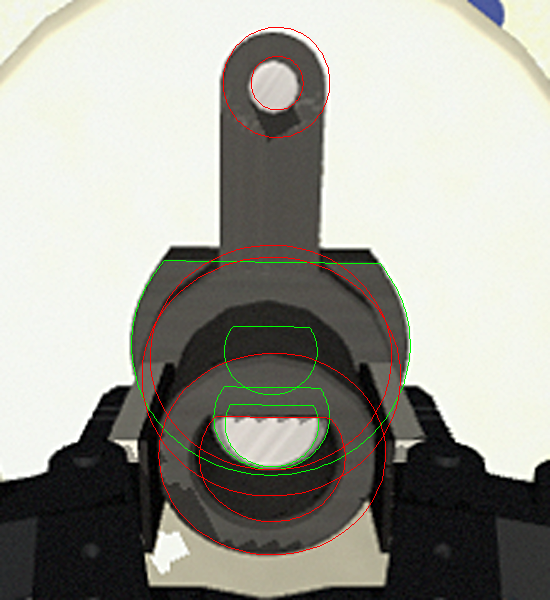

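play_rows --moves '[{"hand":-1,"tx":0,"ty":0,"tz":-0.008,"wx":0,"wy":0,"wz":0},{"hand":-1,"tx":0,"ty":0,"tz":-0.008,"wx":0,"wy":0,"wz":0},{"hand":-1,"tx":0,"ty":0,"tz":-0.003,"wx":0,"wy":0,"wz":0},{"hand":-1,"tx":0,"ty":0,"tz":0,"wx":0,"wy":0,"wz":0}]'

```text
time: 10.05
eef_pos: [571.1, -192.9, 122.4]
ee_rot: [-0.921, 1.577, -1.577]
wrist_force: [0.3, -0.7, -4.1]
gripper_width: 39.7
```

play_rows --moves '[{"hand":-1,"tx":0,"ty":0,"tz":-0.003,"wx":0,"wy":0,"wz":0},{"hand":-1,"tx":0,"ty":0,"tz":-0.003,"wx":0,"wy":0,"wz":0},{"hand":-1,"tx":0,"ty":0,"tz":0,"wx":0,"wy":0,"wz":0}]'

```text
time: 10.35
eef_pos: [571.2, -192.9, 120.7]
ee_rot: [-0.921, 1.577, -1.577]
wrist_force: [-0.8, 0.4, -3.9]
gripper_width: 39.6
```

play_rows --moves '[{"hand":-1,"tx":0,"ty":0,"tz":-0.004,"wx":0,"wy":0,"wz":0},{"hand":-1,"tx":0,"ty":0,"tz":0,"wx":0,"wy":0,"wz":0}]'

```text
time: 10.55
eef_pos: [571.3, -193.0, 120.0]
ee_rot: [-0.92, 1.577, -1.577]
wrist_force: [-1.7, 0.7, 0.8]
gripper_width: 39.8
```

play_rows --moves '[{"hand":-1,"tx":0,"ty":0,"tz":-0.004,"wx":0,"wy":0,"wz":0},{"hand":-1,"tx":0,"ty":0,"tz":0,"wx":0,"wy":0,"wz":0}]'

```text
time: 10.75
eef_pos: [571.3, -193.0, 120.0]
ee_rot: [-0.92, 1.576, -1.578]
wrist_force: [-6.4, 1.3, 12.9]
gripper_width: 39.7
```

play_rows --moves '[{"hand":0.3,"tx":0,"ty":0,"tz":0,"wx":0,"wy":0,"wz":0},{"hand":0.6,"tx":0,"ty":0,"tz":0,"wx":0,"wy":0,"wz":0},{"hand":1,"tx":0,"ty":0,"tz":0,"wx":0,"wy":0,"wz":0},{"hand":1,"tx":0,"ty":0,"tz":0,"wx":0,"wy":0,"wz":0},{"hand":1,"tx":0,"ty":0,"tz":0,"wx":0,"wy":0,"wz":0}]'

```text
time: 11.25
eef_pos: [571.2, -192.9, 118.3]
ee_rot: [-0.92, 1.577, -1.577]
wrist_force: [-0.5, -0.4, -0.0]
gripper_width: 85.6
```

```bash
python3 chk.py 14
```

```text
11.3 [ 571.2334676  -192.90018796  118.31723299] [-0.06096032  1.09130723  0.16290637] [ 0.03863301 -0.0009789   0.00841366] 85.2087703048144
1.0567802655342606
```

View pics/o14.png

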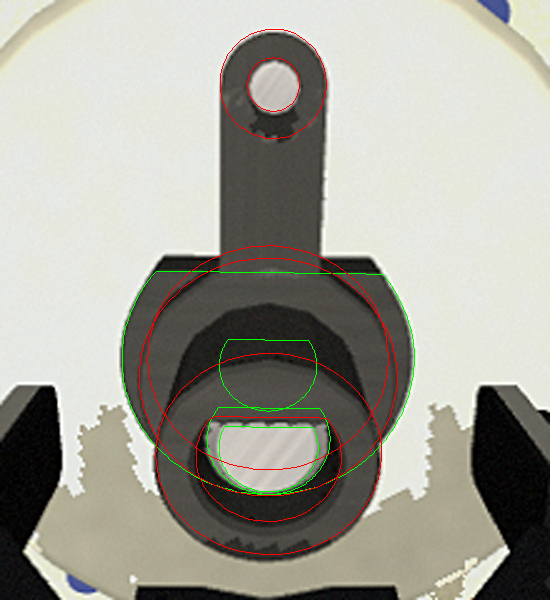

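play_rows --moves '[{"hand":1,"tx":0,"ty":0,"tz":0.05,"wx":0,"wy":0,"wz":0},{"hand":1,"tx":0,"ty":0,"tz":0.1,"wx":0,"wy":0,"wz":0},{"hand":1,"tx":0,"ty":0,"tz":0.15,"wx":0,"wy":0,"wz":0},{"hand":1,"tx":-0.05,"ty":-0.05,"tz":0.12,"wx":0,"wy":0,"wz":0},{"hand":1,"tx":0,"ty":0,"tz":0,"wx":0,"wy":0,"wz":0}]'

```text
time: 11.8
eef_pos: [557.5, -210.7, 251.1]
ee_rot: [-0.913, 1.57, -1.585]
wrist_force: [-0.5, 0.1, 0.8]
gripper_width: 85.3
```

play_rows --moves '[{"hand":1,"tx":0,"ty":0,"tz":0,"wx":0,"wy":0,"wz":0},{"hand":1,"tx":0,"ty":0,"tz":0,"wx":0,"wy":0,"wz":0}]'

```text
time: 12.0
eef_pos: [555.9, -207.5, 244.0]
ee_rot: [-0.921, 1.578, -1.576]
wrist_force: [-1.1, -0.8, -1.5]
gripper_width: 85.4
```

```bash
python3 - <<'E'
from so import *
c=snap('wrist','w15'); s=robot.read_state();print(s['time'],s['eef_pos'],s['wrist_force'])
o=proj(c,[590,-165,100])[0].astype(int)-[60,60]; o=np.maximum(o,0);print(o)
im=cv2.convertScaleAbs(cv2.resize(c['color'][o[1]:o[1]+120,o[0]:o[0]+120,::-1],None,fx=4,fy=4,interpolation=cv2.INTER_CUBIC),alpha=1.6)
im0=im.copy()
draw(c,im,o,4,571.65,-191.45,88,1.042);cv2.imwrite('pics/o15.png',im)
t=snap('scene','scene4')
im=cv2.convertScaleAbs(cv2.resize(t['color'][185:275,160:260,::-1],None,fx=5,fy=5,interpolation=cv2.INTER_CUBIC),alpha=1.2)
cv2.imwrite('pics/s4.png',im)
E
```

```text
12.05 [ 555.7694947  -207.29484728  243.5304155 ] [ 0.06606607 -0.02092046 -0.36721461]
[206  69]
```

View pics/o15.png

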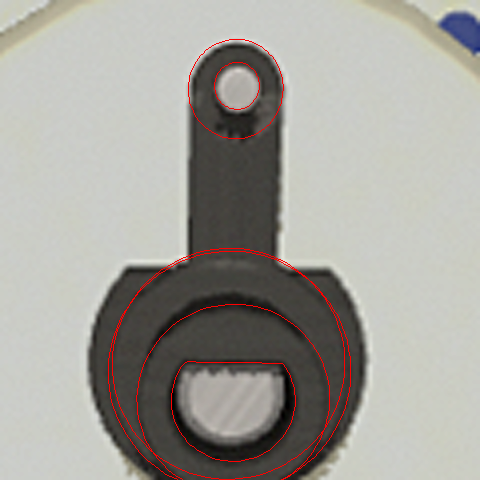

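View pics/s4.png

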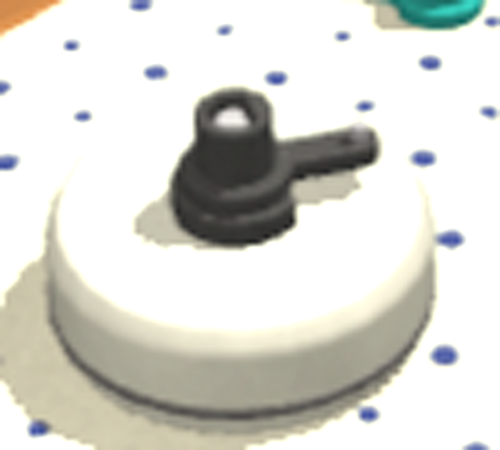

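View pics/scene4.png

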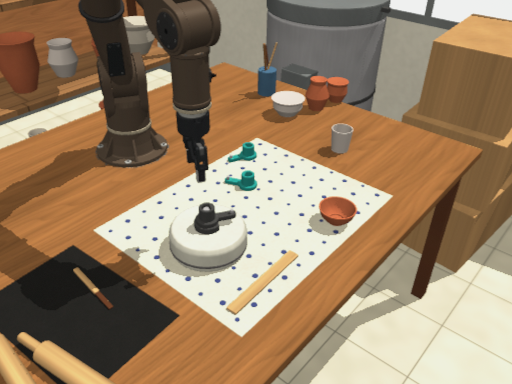

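The driver is seated flush on the shoulder with its flats aligned. The gripper is clear and the bystanders haven't moved, so I'm handing in.

```bash
python3 -c "
from h import *
print(job.finish_job())"
```

```text
the job is handed in; nothing more can be done
None
```

I gripped the dark steel driver by its neck, turned it about 62° to match the spindle's flat, and lowered it onto the shaft. It went down without resistance to the shoulder. I then released it, backed the arm off and handed the job in at about 12 s; no verdict was reported.

**Last checks**
- **Height:** contact came at TCP z = 120.0 mm, which puts the underside at about 88 mm, the shoulder's height.
- **Centre and yaw:** a model of the seated driver at the measured spindle pose matched the final wrist picture to about 1 mm, with the flats parallel.
- **Seating:** the scene picture shows the flange flat on the shoulder, with the arm and pin up.
- **Hands off:** the gripper is fully open and about 125 mm above where it let go, with no measurable contact force.
- **Bystanders:** the bowl, cup, batten and knife look unmoved in the scene picture. I judged this by eye and did not measure it.

**Disagreements**
- My first in-hand position check misread the shoulder's edge by about 2 mm. I found this with overlays and corrected it before lowering.
- The scene camera's overlay was off by a few millimetres, so I relied on the wrist camera.

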